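# Grade the water jar's filter balls over the drip grate

## Robot

A 7-joint arm with a two-finger parallel gripper is mounted at the origin on the work surface. World frame = base frame: x ahead of the robot, y to its left, z up, the work surface at z = 0. Lengths are in m, angles in rad, forces in N, time in s.
With the tool pointing down it reaches from about 0.425 to 0.925 m from the base axis. Payload 6.8 kg.
Tool frame: the origin (TCP) lies on the centre line of the jaws, within the pads' length; the fingertips stand tip_reach ahead of it and the grasp point (between the pads) lies 11 mm behind it (tip_reach is the distance from the TCP to the fingertips, in m); z points along the fingers, y is the direction in which the jaws open and shut (so a half turn about z gives the same grasp; the last joint's range is limited). The gripper opens to 85 mm and grips with 20 to 120 N. Pads are 22 mm wide; open, the fingers measure 114 mm over their backs; the gripper's body (76 mm by 85 mm) begins 54 mm behind the grasp point. The pads swing forward as they close: fully open they stand 13 mm farther back than shut.
Start: joints at [-1.248, 0.477, 0.022, 1.555, -0.011, 1.109, -0.083], TCP at [0.282, 0.613, 0.239] pointing down, gripper open.
Joint ranges: [-2.96, 2.96], [-0.34, 2.1], [-1.41, 1.46], [0.24, 2.44], [-1.37, 4.51], [0.17, 1.92], [-2.96, 2.96]. Speed limits (rad/s): [2.39, 2.39, 3.14, 3.14, 3.14, 3.14, 3.14].

## Interface

Orientations are given as a unit quaternion [x, y, z, w].
In Python, from rig import sense, read_camera, finish_job, tip_reach gives the robot as it stands.
- The arm moves only by the tool send_rows, never from a script. Its argument "steps" is a list of rows, each a list of 2 entries, a list of its own where there are three numbers: the shift along the tool's x, y, z in mm, then the turn, a rotation vector about the tool's x, y, z in degrees. In form: [[[x, y, z], [ax, ay, az]], ...]. A call has 1 to 20 rows; each row is the pose to reach, as a shift and turn from the pose commanded when the call began, along the tool's axes at that moment; what a row does not reach only later rows make up. A row lasts 1/12 s, in which the tool goes at most 41.7 mm and 7.16 degrees, less where a joint would pass 70% of its speed; a pose out of reach is approached as far as the arm can. A call with a gripper value outside its range is refused whole. "fingers" is the finger opening in mm, from 0 to 85.4, set as the call begins (left out, the last holds). The fingers move at their own pace and stop on an object; the grip force is fixed at half the most. Time passes only in rows, so rows that repeat a pose let the fingers close. It gives the time, the measured TCP pose, the force and the opening at its end, in the units of the state.
- sense(): the state, without advancing time (a new reading comes with each control period).
- read_camera(name): name is "scene" or "side" or "wrist"; returns a dict with "img" (400x640x3 uint8, red, green, blue), "camera_matrix" (3x3 intrinsics, pixels), "extrinsics" (4x4, takes a point from camera to world coordinates); the wrist camera has in their place "T_tool_cam" (4x4, takes a point from camera to tool coordinates, whose origin is the TCP and whose axes are the flange's). Camera axes: x right, y down, z forward; pixel columns grow to the right and rows downward; lengths in m; the calibration is good to about 2 mm. A picture is of the moment at which its call begins: read the wrist's pose just before it. There is no depth.
- finish_job(): hands the job in, once; it reports no verdict.
The state is a dict: "time_s": time; "qpos": joint angles; "dq": joint speeds; "joint_efforts": joint torques, N m; "eef_pos": TCP position; "tool_rot": TCP orientation; "ft_force": force on the tool from outside, world axes, zero at the start; "wrist_torque": the same for the moment, N m; "gripper_width": opening from 0.0 (shut) to 1.0 (fully open).
Only numpy, scipy, OpenCV 4.12 (cv2) and the standard library are available. Lean on these libraries where they do the work, as an engineer would, in place of code of your own. Each camera call takes 0.05 s, during which the arm holds its last target.

## Task

Lift the tipping tray by its black bar handle so that all its ceramic filter balls roll out onto the wire grate and the small ones drop through into the pan, then lower the tray back down. Pick the one oversize ball off the grate and put it in the aluminium bowl (not the blue one), leaving the bowl standing upright.

Things in the scene. Friction and masses are not known exactly. Their poses are not given: they have to be found in the camera images.
- tray (a joint): hinge of the aluminium tipping tray of the blue drip stand: 0 rad when lying down (its rest, on a stop), grows as the handle end is lifted, up to 1.15 rad; it swings freely and falls back when let go. Lying down, its floor slopes 0.12 rad (7 degrees) back to the handle end, so the balls begin to roll out past about 0.15 rad and all are out well before 0.8 rad. Lifting it takes about 3 N
- tray_handle (a point): middle of the tray's black bar handle, a round horizontal bar of 14 mm diameter with 80 mm of free length, parallel to the hinge, 90 mm above the table when the tray is down; the tray's back wall is about 45 mm from the bar on the hinge side and its top stands 6 mm higher than the middle of the bar. The bar swings on an arc of about 180 mm radius about the hinge, up and over towards the grate
- tray_hinge (a point): middle of the tray's hinge line, 85 mm above the table, at the tray's spout, 102 mm from the grate's centre. The hinge line is level and at right angles to the line from handle to hinge
- grate (a point): centre of the wire grate, on the top of its bars (53 mm above the table); its x axis is parallel to the hinge line, its y axis points from the tray across the grate, z up. It is 220 by 176 mm (x, y): round 6 mm bars both ways, openings 38 mm square centred on x = 0, +-44, +-88 mm and y = +-22, +-66 mm. The blue pan's walls rise 2 mm above the bars at both x ends, 11 mm on the tray side, 27 mm on the far side; its floor is 47 mm down
- big_ball: the one oversize ceramic filter ball, terracotta brown, 50 mm diameter, about 150 g, lying in the tray at the start; on the grate it sits in an opening with its centre about 14 mm above the bar tops (up to 22 mm beside a wall). Origin at its centre (its axes turn as it rolls)
- small_ball1: terracotta-brown ceramic filter ball of 18 mm diameter, lying in the tipping tray at the start; it passes the grate's openings. Origin at its centre
- small_ball2: terracotta-brown ceramic filter ball of 18 mm diameter, lying in the tipping tray at the start; it passes the grate's openings. Origin at its centre
- small_ball3: terracotta-brown ceramic filter ball of 18 mm diameter, lying in the tipping tray at the start; it passes the grate's openings. Origin at its centre
- aluminium_bowl: bare aluminium round bowl, pale silver, 130 mm across the rim, 45 mm high, wall 3 mm, inner floor 4 mm above its underside, loose on the table, about 300 g. Origin at the centre of its underside. A bowl of the same size in blue ceramic stands near it; the two swap places
There are look-alikes about, which are no part of the job. There is more than one size of the big_ball; the one meant has the size given above.

How it is judged:
By the outcome, as a careful person would: the job done as asked, in the order asked, and still so for the second after the job is handed in, with the robot touching nothing.
It also fails if it takes over 59 s, if anything falls off the work surface, if the arm or the gripper's body presses on something with over 40 N, if the wrist force passes 120 N, or if a joint passes its speed limit or range.

## Working session

There is one attempt and no reset: what is moved stays moved. The work goes in short steps, Python scripts to look and compute and a tool call to move; the robot and the scene stay as the last step left them, time stands still between calls to the robot, and variables do not carry over. Pictures are saved under pics/ and viewed, and the job is handed in when it is done.

Besides the shell and the picture viewer there is one more tool, called as name([rows], argument=value, ...), one row to a line, values as JSON. send_rows: Moves the arm, as the interface text tells. Its arguments: {"type":"object","properties":{"steps":{"type":"array","items":{"type":"array"}},"fingers":{"type":"number"}},"required":["steps"]}

```bash
mkdir -p pics; ls; cat > h.py <<'E'
import numpy as np,cv2
from rig import sense,read_camera,finish_job,tip_reach
from scipy.spatial.transform import Rotation as R
def save(n,f):
    c=read_camera(n);cv2.imwrite('pics/'+f,c['img'][:,:,::-1]);return c
def ext(c,s=None):
    if 'extrinsics' in c:return np.array(c['extrinsics'])
    T=np.eye(4);T[:3,:3]=R.from_quat(s['tool_rot']).as_matrix();T[:3,3]=s['eef_pos'];return T@np.array(c['T_tool_cam'])
def ray(K,E,uv):
    d=np.linalg.inv(K)@np.array([uv[0],uv[1],1.]);return E[:3,3],E[:3,:3]@d
def onz(K,E,uv,z):
    o,d=ray(K,E,uv);return o+d*(z-o[2])/d[2]
def proj(K,E,p):
    q=np.linalg.inv(E)@np.append(p,1);q=K@q[:3];return q[:2]/q[2]
E
python3 - <<'E'
from h import *
s=sense();print(s,tip_reach)
for n in['scene','side','wrist']:
    c=save(n,n+'0.png');print(n,c['camera_matrix'],ext(c,s))
    np.savez('pics/'+n+'0.npz',K=c['camera_matrix'],E=ext(c,s),img=c['img'])
E
```

```text
pics
{'time_s': 0.0, 'qpos': array([-1.24808463,  0.47781261,  0.02231075,  1.55646378, -0.01149485,
        1.10930002, -0.08309597]), 'dq': array([ 1.26864975e-03,  1.22171603e-03,  5.17344437e-04,  4.55685620e-04,
        5.53108892e-05, -2.09786051e-03,  4.57845919e-04]), 'joint_efforts': array([ 4.80969484e-04, -5.96436560e+01,  1.60748273e+00, -2.81213003e+01,
        1.23531074e-02,  9.01639927e-03, -9.01279606e-06]), 'eef_pos': array([0.28163926, 0.61279142, 0.23831156]), 'tool_rot': array([ 2.13717664e-01,  9.76895030e-01, -9.18215469e-04, -1.34344512e-04]), 'ft_force': array([-0.46299673,  0.39571909, -0.09171334]), 'wrist_torque': array([-0.0323223 , -0.02150317, -0.01137024]), 'gripper_width': 0.9962891905709503} 0.008
scene [[503.15866302   0.         324.1868232 ]
 [  0.         503.15866302 205.34793187]
 [  0.           0.           1.        ]] [[ 0.10926744  0.57719181 -0.80926525  1.51164321]
 [ 0.99385805 -0.04909198  0.09917742 -0.11156034]
 [ 0.01751596 -0.81513164 -0.57901088  0.76901578]
 [ 0.          0.          0.          1.        ]]
side [[367.10802761   0.         316.29453764]
 [  0.         367.10802761 197.08365729]
 [  0.           0.           1.        ]] [[ 0.76749674 -0.38356648  0.51363948  0.12734308]
 [-0.64095599 -0.4730818   0.60445764 -0.48755025]
 [ 0.0111438  -0.79313956 -0.60893797  0.59058086]
 [ 0.          0.          0.          1.        ]]
wrist [[298.67004908   0.         321.28602923]
 [  0.         298.67004908 194.3210496 ]
 [  0.           0.           1.        ]] [[ 0.41751714  0.87133227  0.25779742  0.2164804 ]
 [ 0.90866621 -0.39965116 -0.12084979  0.64243133]
 [-0.00227129  0.28470866 -0.9586114   0.37363286]
 [ 0.          0.          0.          1.        ]]
```

View pics/scene0.png

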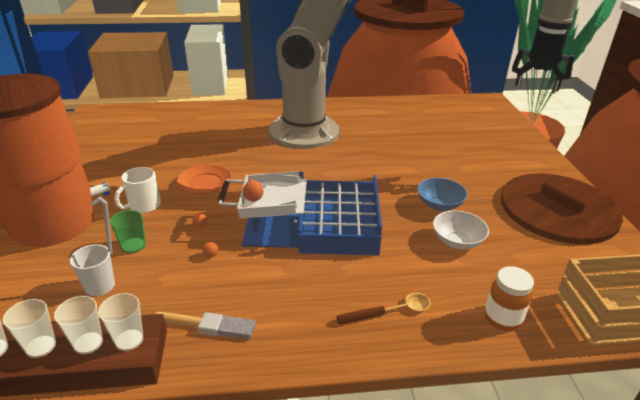

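View pics/side0.png

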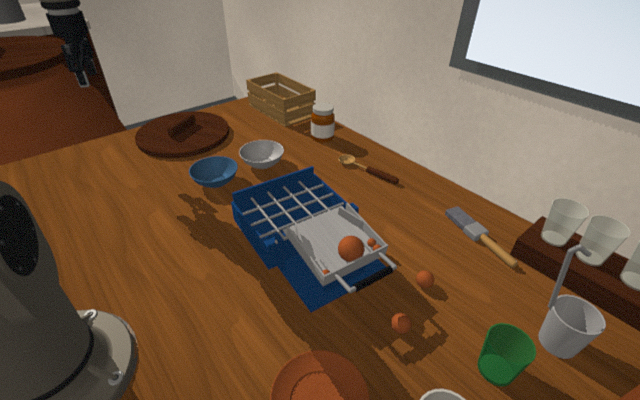

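View pics/wrist0.png

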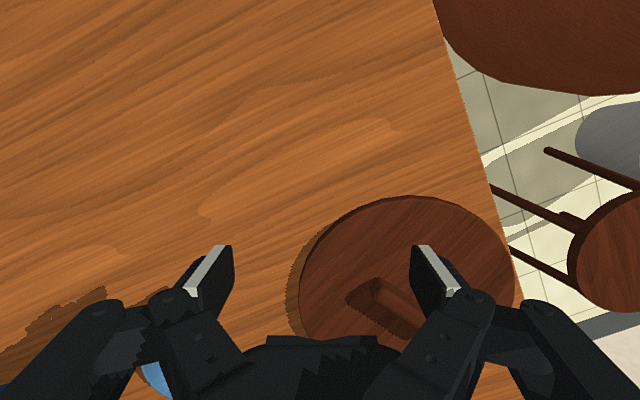

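The scene view shows the tray around (275,195) with its handle at about (225,192). The grate is around (340,210), the aluminium bowl at (460,230) and the blue one at (442,193). I'll zoom in for exact pixels.

```bash
python3 - <<'E'
import cv2
a=cv2.imread('pics/scene0.png')[160:265,205:395];cv2.imwrite('pics/sz.png',cv2.resize(a,None,fx=4,fy=4,interpolation=cv2.INTER_CUBIC))
a=cv2.imread('pics/side0.png')[160:315,225:425];cv2.imwrite('pics/dz.png',cv2.resize(a,None,fx=3.8,fy=3.8,interpolation=cv2.INTER_CUBIC))
E
```

```text
(no output)
```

View pics/sz.png

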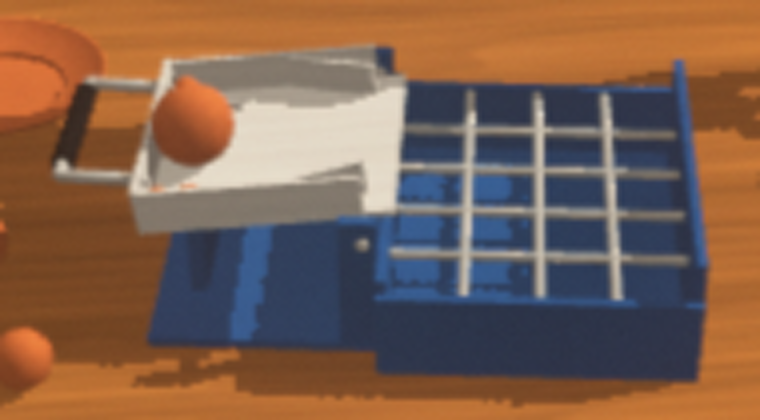

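View pics/dz.png

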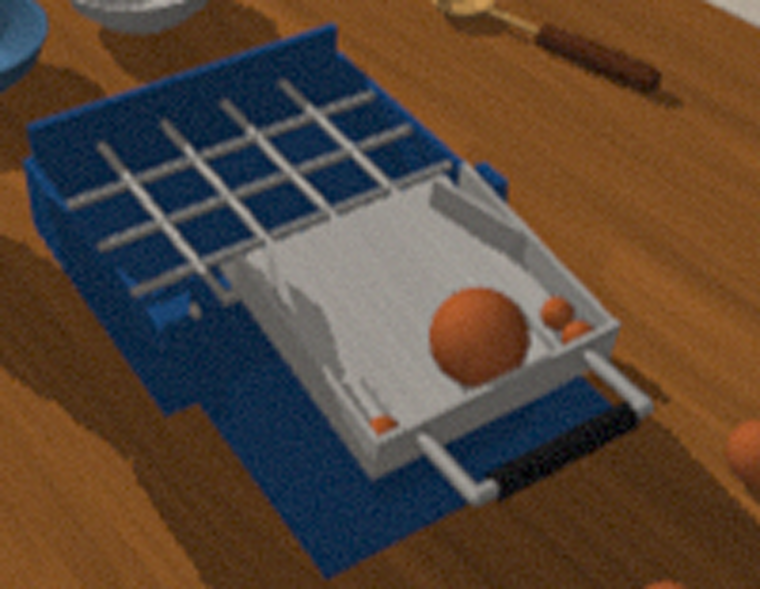

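```bash
cat > m.py <<'E'
from h import *
from scipy.optimize import least_squares
S=np.load('pics/scene0.npz');D=np.load('pics/side0.npz')
def tri(u,v):
    o1,d1=ray(S['K'],S['E'],u);o2,d2=ray(D['K'],D['E'],v)
    A=np.stack([d1,-d2],1);t=np.linalg.lstsq(A,o2-o1,rcond=None)[0]
    p,q=o1+d1*t[0],o2+d2*t[1];return (p+q)/2,np.linalg.norm(p-q)
sz=lambda x,y:(x/4+205-.4,y/4+160-.4)
dz=lambda x,y:(x/3.8+225-.4,y/3.8+160-.4)
E
python3 - <<'E'
from m import *
def blackmask(im,box):
    x0,x1,y0,y1=box;m=np.zeros(im.shape[:2],bool);m[y0:y1,x0:x1]=im[y0:y1,x0:x1].max(2)<60
    n,l,st,c=cv2.connectedComponentsWithStats(m.astype(np.uint8));i=1+st[1:,4].argmax();print(st[i],c[i]);return c[i]
u=blackmask(S['img'],(215,232,177,205));v=blackmask(D['img'],(350,396,262,294))
print('bar',tri(u,v))
print('barend near robot',tri(sz(88,82),dz(487,490)),'far',tri(sz(63,165),dz(643,405)))
for x,y in[(540,132),(540,170),(541,213),(543,257)]:print(onz(S['K'],S['E'],sz(x,y),.052))
for x,y in[(471,132),(467,255),(606,134),(614,259)]:print('c',onz(S['K'],S['E'],sz(x,y),.052))
for x,y in[(185,155),(248,133),(183,203-0),(293,130)]:pass
# spout corners/hinge
print('spout',onz(S['K'],S['E'],sz(405,85),.085),onz(S['K'],S['E'],sz(395,212),.085))
E
```

```text
[219 182   9  18  61] [223.09836066 190.98360656]
[352 266  42  26 364] [372.77747253 278.04945055]
bar (array([ 0.47886246, -0.23105706,  0.08824495]), np.float64(0.0025922821101659692))
barend near robot (array([ 0.43433588, -0.22537849,  0.09042793]), np.float64(0.0008487377135189102)) far (array([ 0.52595397, -0.23612611,  0.09129786]), np.float64(0.0006985168463727082))
[0.45693215 0.05665257 0.052     ]
[0.49888202 0.05097677 0.052     ]
[0.54376661 0.04551268 0.052     ]
[0.58708612 0.04081569 0.052     ]
c [0.4532564  0.01272208 0.052     ]
c [ 0.58132044 -0.00332833  0.052     ]
c [0.46271823 0.09839367 0.052     ]
c [0.59259487 0.08201529 0.052     ]
spout [ 0.4458336  -0.02877841  0.085     ] [ 0.58016544 -0.04528235  0.085     ]
```

```bash
cat >> h.py <<'E'
def delta(p,Rt=None,s=None):
    s=s or sense();R0=R.from_quat(s['tool_rot']);d=R0.inv().apply(np.array(p)-s['eef_pos'])*1000
    rv=np.zeros(3) if Rt is None else np.degrees((R0.inv()*Rt).as_rotvec())
    return d.round(1).tolist(),rv.round(1).tolist()
xg=np.array([.993,-.118,0]);xg/=np.linalg.norm(xg);yg=np.array([-xg[1],xg[0],0]);zz=np.array([0,0,1.])
# down grasp with tool y along yg: z=-zz, x=y cross z
Rd=R.from_matrix(np.stack([np.cross(yg,-zz),yg,-zz],1))
E
python3 - <<'E'
from h import *
print(delta([.52,.15,.27],Rd),delta([.480,-.231,.20],Rd))
E
```

```text
([-409.8, -321.2, -30.9], [-0.1, -0.0, -17.9]) ([-532.6, -684.0, 39.6], [-0.1, -0.0, -17.9])
```

send_rows([
  [[-40,-30,-3],[0,0,-2]],
  [[-80,-62,-6],[0,0,-5]],
  [[-120,-94,-10],[0,0,-8]],
  [[-160,-126,-13],[0,0,-11]],
  [[-200,-158,-16],[0,0,-14]],
  [[-240,-190,-19],[0,0,-17.9]],
  [[-280,-220,-22],[0,0,-17.9]],
  [[-340,-270,-27],[0,0,-17.9]],
  [[-410,-321,-30],[0,0,-17.9]],
  [[-410,-321,-30],[0,0,-17.9]],
  [[-410,-321,-30],[0,0,-17.9]],
  [[-410,-321,-30],[0,0,-17.9]],
  [[-532,-684,40],[0,0,-17.9]],
  [[-532,-684,40],[0,0,-17.9]],
  [[-532,-684,40],[0,0,-17.9]],
  [[-532,-684,40],[0,0,-17.9]],
  [[-532,-684,40],[0,0,-17.9]],
  [[-532,-684,40],[0,0,-17.9]],
  [[-532,-684,40],[0,0,-17.9]],
  [[-532,-684,40],[0,0,-17.9]],
], fingers=42)

```text
time_s: 1.82
eef_pos: [0.4845, -0.1598, 0.2115]
tool_rot: [0.059, 0.998, 0.0, 0.0]
ft_force: [1.4, 0.3, 0.4]
gripper_width: 0.484
```

```bash
python3 - <<'E'
from h import *
s=sense();print(s['time_s'],s['eef_pos'],s['qpos'],delta([.480,-.231,.20],Rd))
E
```

```text
1.8167 [ 0.48449388 -0.159799    0.21152363] [-0.11681489  0.24273372  0.36834789  1.99450869 -0.10904043  0.92269521
  1.7602607 ] ([-3.9, -71.2, 11.5], [0.0, 0.0, 0.0])
```

send_rows([
  [[-4,-40,6],[0,0,0]],
  [[-4,-65,11],[0,0,0]],
  [[-4,-65,11],[0,0,0]],
  [[-4,-65,11],[0,0,0]],
])

```text
time_s: 2.15
eef_pos: [0.4805, -0.2246, 0.2003]
tool_rot: [0.061, 0.998, -0.0, -0.001]
ft_force: [-0.0, 0.6, -0.5]
gripper_width: 0.496
```

```bash
python3 - <<'E'
from h import *
s=sense();print(s['time_s'],s['eef_pos'],s['qpos'],delta([.480,-.231,.20],Rd))
c=save('wrist','w1.png');np.savez('pics/w1.npz',K=c['camera_matrix'],E=ext(c,s),img=c['img'])
E=ext(c,s);print(proj(c['camera_matrix'],E,[.480,-.231,.09]),proj(c['camera_matrix'],E,np.array([.480,-.231,.09])+.04*xg),proj(c['camera_matrix'],E,np.array([.480,-.231,.09])-.04*xg))
E
```

```text
2.15 [ 0.48051548 -0.22455831  0.20027824] [-0.00742309  0.29535132  0.39543099  1.9618136  -0.1415085   0.91206043
  1.90817141] ([-0.3, -6.5, 0.3], [-0.0, -0.1, -0.2])
[314.78432595 193.53512606] [315.23547274 236.4272135 ] [314.29139324 146.67030614]
```

View pics/w1.png

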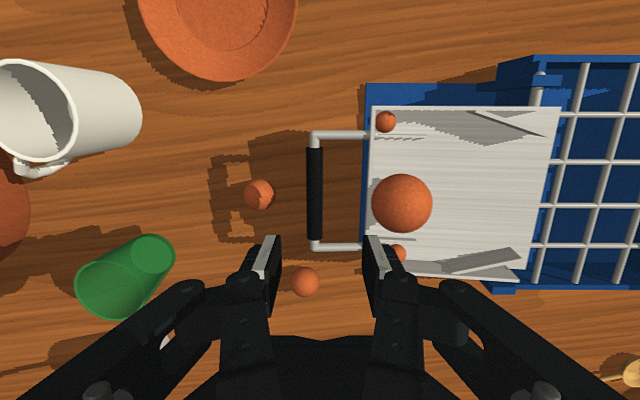

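The wrist picture shows the bar centred at (314.5,193.5), exactly where my point projects, and vertical in the image, so yaw is right too. Next is the descent and grip.

send_rows([
  [[0,-6.5,20],[0,0,0]],
  [[0,-6.5,50],[0,0,0]],
  [[0,-6.5,80],[0,0,0]],
  [[0,-6.5,100],[0,0,0]],
  [[0,-6.5,112],[0,0,0]],
  [[0,-6.5,120],[0,0,0]],
  [[0,-6.5,121],[0,0,0]],
  [[0,-6.5,121],[0,0,0]],
  [[0,-6.5,121],[0,0,0]],
], fingers=36)

```text
time_s: 2.95
eef_pos: [0.4817, -0.2295, 0.0809]
tool_rot: [0.059, 0.998, -0.0, 0.001]
ft_force: [1.3, -0.4, 0.3]
gripper_width: 0.424
```

```bash
python3 - <<'E'
from h import *
s=sense();print(s['time_s'],s['eef_pos'],s['qpos'],s['ft_force'],delta([.480,-.231,.079],Rd))
E
```

```text
2.95 [ 0.48165303 -0.22954462  0.08088013] [ 0.06546589  0.47706007  0.33114995  2.04127778 -0.24693097  0.6585051
  2.01112493] [ 1.33958816 -0.3738632   0.27204487] ([1.5, -1.6, 1.9], [-0.0, 0.1, 0.0])
```

Now close.

send_rows([
  [[0,-1,1],[0,0,0]],
  [[0,-1,1],[0,0,0]],
  [[0,-1,1],[0,0,0]],
  [[0,-1,1],[0,0,0]],
  [[0,-1,1],[0,0,0]],
  [[0,-1,1],[0,0,0]],
  [[0,-1,1],[0,0,0]],
  [[0,-1,1],[0,0,0]],
], fingers=5)

```text
time_s: 3.62
eef_pos: [0.4812, -0.2315, 0.0798]
tool_rot: [0.06, 0.998, -0.001, 0.001]
ft_force: [-1.9, -2.1, 7.2]
gripper_width: 0.14
```

```bash
python3 - <<'E'
from h import *
s=sense();print(s['time_s'],s['eef_pos'],s['ft_force'],s['gripper_width']*85.4,s['wrist_torque'])
# lift plan: rotate about hinge; tool rotates by k*theta
rot0=R.from_quat(s['tool_rot']);p0=s['eef_pos'];bar=p0+rot0.apply([0,0,-.011]);print('bar',bar)
r=np.hypot(.180,.005);a0=np.arctan2(.005,.18)
hin=bar+.18*yg-.005*zz;print('hinge',hin)
k=.55
for th in np.arange(.05,.91,.05):
    b=hin-r*np.cos(th+a0)*yg+r*np.sin(th+a0)*zz
    # rotation lifting handle (at -yg) up: -yg->+z ; axis = -yg x z = -xg
    q=R.from_rotvec(-xg*th*k)*rot0
    p=b+q.apply([0,0,.011])
    d,v=delta(p,q,s);print(round(th,2),d,v)
E
```

```text
3.6167 [ 0.48118108 -0.23151484  0.07977573] [-1.88373743 -2.08203517  7.16525814] 11.931961866883078 [-0.4630046   0.17135779 -0.03219183]
bar [ 0.48115994 -0.23150234  0.0907757 ]
hinge [ 0.50240022 -0.05275993  0.0857757 ]
0.05 [-0.0, 0.2, -9.0] [1.6, -0.0, -0.0]
0.1 [-0.0, 0.8, -18.0] [3.2, -0.0, -0.0]
0.15 [-0.1, 1.8, -26.9] [4.7, -0.0, -0.0]
0.2 [-0.1, 3.3, -35.7] [6.3, -0.0, -0.0]
0.25 [-0.1, 5.3, -44.5] [7.9, -0.0, -0.0]
0.3 [-0.1, 7.7, -53.1] [9.5, -0.0, -0.0]
0.35 [-0.1, 10.5, -61.6] [11.0, -0.0, -0.0]
0.4 [-0.1, 13.7, -70.0] [12.6, -0.0, -0.0]
0.45 [-0.1, 17.3, -78.1] [14.2, -0.0, -0.0]
0.5 [-0.2, 21.4, -86.1] [15.8, -0.0, -0.0]
0.55 [-0.2, 25.8, -93.9] [17.3, -0.0, -0.0]
0.6 [-0.2, 30.6, -101.4] [18.9, -0.0, -0.0]
0.65 [-0.2, 35.8, -108.6] [20.5, -0.0, -0.0]
0.7 [-0.2, 41.3, -115.6] [22.1, -0.0, -0.0]
0.75 [-0.2, 47.2, -122.3] [23.6, -0.0, -0.0]
0.8 [-0.2, 53.4, -128.7] [25.2, -0.0, -0.1]
0.85 [-0.2, 59.9, -134.8] [26.8, -0.0, -0.1]
0.9 [-0.2, 66.7, -140.5] [28.4, -0.0, -0.1]
```

Gripped (about 12 mm reading on the 14 mm bar). I'll lift slowly to about 0.3 rad and check force and reach.

send_rows([
  [[0,0,-4],[0.8,0,0]],
  [[0,0.2,-9],[1.6,0,0]],
  [[0,0.5,-13.5],[2.4,0,0]],
  [[0,0.8,-18],[3.2,0,0]],
  [[0,1.3,-22.5],[4,0,0]],
  [[0,1.8,-27],[4.7,0,0]],
  [[0,2.5,-31],[5.5,0,0]],
  [[0,3.3,-35.7],[6.3,0,0]],
  [[0,4.3,-40],[7.1,0,0]],
  [[0,5.3,-44.5],[7.9,0,0]],
  [[0,6.5,-49],[8.7,0,0]],
  [[0,7.7,-53.1],[9.5,0,0]],
  [[0,7.7,-53.1],[9.5,0,0]],
])

```text
time_s: 4.7
eef_pos: [0.4821, -0.2239, 0.1331]
tool_rot: [0.059, 0.995, -0.085, -0.004]
ft_force: [1.6, -6.8, -1.4]
gripper_width: 0.142
```

```bash
python3 - <<'E'
from h import *
s=sense();print(s['time_s'],s['eef_pos'],s['ft_force'],s['gripper_width']*85.4,s['wrist_torque'],s['qpos'])
p0=np.array([.48118,-.23151,.07978]);print('expected tcp',p0+.0077*yg+.0531*zz)
save('scene','s2.png')
E
```

```text
4.7 [ 0.48206627 -0.22392448  0.13307626] [ 1.60195489 -6.78041932 -1.44850874] 12.089984847573058 [-1.54514539 -0.41946174  0.03146109] [-0.18255999  0.39419089  0.493254    2.05822722 -0.0245209   0.70343603
  1.74686181]
expected tcp [ 0.48208861 -0.2238638   0.13288   ]
```

View pics/s2.png

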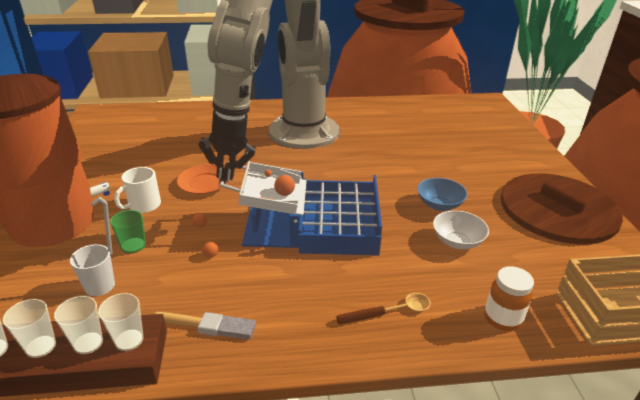

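Tray up about 0.3 rad, with the big ball rolling toward the spout at (285,186). Tracking is within 1 mm. Continuing.

```bash
cat > plan.py <<'E'
from h import *
p0=np.array([.48118,-.23151,.07978]);rot0=Rd;bar=p0+rot0.apply([0,0,-.011])
r=np.hypot(.180,.005);a0=np.arctan2(.005,.18);hin=bar+.18*yg-.005*zz;k=.55
def pose(th):
    b=hin-r*np.cos(th+a0)*yg+r*np.sin(th+a0)*zz
    q=R.from_rotvec(-xg*th*k)*rot0
    return b+q.apply([0,0,.011]),q
def rel(t0,t):
    p,q=pose(t0);return delta(*pose(t),s=dict(eef_pos=p,tool_rot=q.as_quat()))
E
python3 - <<'E'
from plan import *
for t in np.arange(.35,.91,.05):print(round(t,2),rel(.3,t))
E
```

```text
0.35 ([0.0, 1.4, -8.8], [1.6, -0.0, 0.0])
0.4 ([0.0, 3.2, -17.6], [3.2, -0.0, -0.0])
0.45 ([0.0, 5.4, -26.3], [4.7, -0.0, 0.0])
0.5 ([0.0, 8.1, -34.8], [6.3, -0.0, 0.0])
0.55 ([0.0, 11.2, -43.2], [7.9, 0.0, 0.0])
0.6 ([0.0, 14.8, -51.4], [9.5, -0.0, 0.0])
0.65 ([0.0, 18.7, -59.4], [11.0, -0.0, 0.0])
0.7 ([0.0, 23.0, -67.2], [12.6, 0.0, 0.0])
0.75 ([0.0, 27.7, -74.7], [14.2, -0.0, 0.0])
0.8 ([0.0, 32.8, -82.0], [15.8, -0.0, 0.0])
0.85 ([0.0, 38.2, -89.1], [17.3, 0.0, -0.0])
0.9 ([0.0, 43.9, -95.8], [18.9, 0.0, 0.0])
```

send_rows([
  [[0,0.7,-4.4],[0.8,0,0]],
  [[0,1.4,-8.8],[1.6,0,0]],
  [[0,2.3,-13.2],[2.4,0,0]],
  [[0,3.2,-17.6],[3.2,0,0]],
  [[0,4.3,-22],[4,0,0]],
  [[0,5.4,-26.3],[4.7,0,0]],
  [[0,6.7,-30.5],[5.5,0,0]],
  [[0,8.1,-34.8],[6.3,0,0]],
  [[0,11.2,-43.2],[7.9,0,0]],
  [[0,14.8,-51.4],[9.5,0,0]],
  [[0,18.7,-59.4],[11,0,0]],
  [[0,23,-67.2],[12.6,0,0]],
  [[0,27.7,-74.7],[14.2,0,0]],
  [[0,32.8,-82],[15.8,0,0]],
  [[0,38.2,-89.1],[17.3,0,0]],
  [[0,43.9,-95.8],[18.9,0,0]],
  [[0,43.9,-95.8],[18.9,0,0]],
  [[0,43.9,-95.8],[18.9,0,0]],
  [[0,43.9,-95.8],[18.9,0,0]],
])

```text
time_s: 6.33
eef_pos: [0.4895, -0.1657, 0.221]
tool_rot: [0.057, 0.967, -0.247, -0.013]
ft_force: [3.1, -6.1, 4.4]
gripper_width: 0.139
```

```bash
python3 - <<'E'
from plan import *
s=sense();print(s['time_s'],s['eef_pos'],s['ft_force'],s['gripper_width']*85.4,s['wrist_torque'],s['qpos'],pose(.9)[0])
a=save('scene','s3.png')['img'][120:280,190:400];b=save('side','d3.png')['img'][130:290,210:420]
cv2.imwrite('pics/j3.png',cv2.resize(np.hstack([a,b])[:,:,::-1],None,fx=1.9,fy=1.9,interpolation=cv2.INTER_CUBIC))
E
```

```text
6.3333 [ 0.48954471 -0.1656834   0.22100298] [ 3.0861867  -6.05401332  4.42099647] 11.8671217208777 [-1.43236091 -0.56772416  0.36775389] [-0.64629283  0.31532825  0.66926286  2.04458408  0.37781323  0.93867617
  1.21709072] [ 0.48906268 -0.16517522  0.22020724]
```

View pics/j3.png

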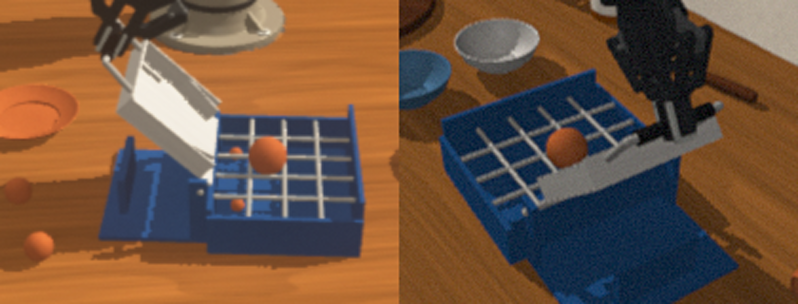

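The tray looks empty in this view. The big ball is on the grate, two small ones show below it, and the third is hidden. Lowering along the same arc.

```bash
python3 - <<'E'
from plan import *
for t in np.arange(.85,-.01,-.05):print(round(t,2),rel(.9,t))
E
```

```text
0.85 ([0.0, -3.3, 8.3], [-1.6, 0.0, -0.0])
0.8 ([0.0, -6.1, 16.7], [-3.2, 0.0, -0.0])
0.75 ([-0.0, -8.5, 25.2], [-4.7, 0.0, -0.0])
0.7 ([0.0, -10.5, 33.9], [-6.3, 0.0, -0.0])
0.65 ([0.0, -12.1, 42.7], [-7.9, -0.0, 0.0])
0.6 ([-0.0, -13.2, 51.5], [-9.5, -0.0, -0.0])
0.55 ([0.0, -13.9, 60.4], [-11.0, 0.0, -0.0])
0.5 ([-0.0, -14.1, 69.4], [-12.6, -0.0, 0.0])
0.45 ([0.0, -13.9, 78.3], [-14.2, 0.0, 0.0])
0.4 ([0.0, -13.2, 87.2], [-15.8, 0.0, -0.0])
0.35 ([0.0, -12.1, 96.1], [-17.3, 0.0, 0.0])
0.3 ([-0.0, -10.5, 104.9], [-18.9, 0.0, -0.0])
0.25 ([0.0, -8.5, 113.6], [-20.5, 0.0, -0.0])
0.2 ([-0.0, -6.1, 122.3], [-22.1, 0.0, -0.0])
0.15 ([0.0, -3.2, 130.8], [-23.6, 0.0, -0.0])
0.1 ([-0.0, 0.1, 139.1], [-25.2, 0.0, -0.0])
0.05 ([0.0, 3.8, 147.3], [-26.8, 0.0, -0.0])
-0.0 ([0.0, 7.9, 155.3], [-28.4, 0.0, -0.0])
```

send_rows([
  [[0,-3.3,8.3],[-1.6,0,0]],
  [[0,-6.1,16.7],[-3.2,0,0]],
  [[0,-8.5,25.2],[-4.7,0,0]],
  [[0,-10.5,33.9],[-6.3,0,0]],
  [[0,-12.1,42.7],[-7.9,0,0]],
  [[0,-13.2,51.5],[-9.5,0,0]],
  [[0,-13.9,60.4],[-11,0,0]],
  [[0,-14.1,69.4],[-12.6,0,0]],
  [[0,-13.9,78.3],[-14.2,0,0]],
  [[0,-13.2,87.2],[-15.8,0,0]],
  [[0,-12.1,96.1],[-17.3,0,0]],
  [[0,-10.5,104.9],[-18.9,0,0]],
  [[0,-8.5,113.6],[-20.5,0,0]],
  [[0,-6.1,122.3],[-22.1,0,0]],
  [[0,-3.2,130.8],[-23.6,0,0]],
  [[0,0.1,139.1],[-25.2,0,0]],
  [[0,3.8,147.3],[-26.8,0,0]],
  [[0,5.8,151.3],[-27.6,0,0]],
  [[0,7.9,154.8],[-28.4,0,0]],
  [[0,7.9,154.8],[-28.4,0,0]],
])

```text
time_s: 8.1
eef_pos: [0.4812, -0.2314, 0.0801]
tool_rot: [0.06, 0.998, -0.0, 0.001]
ft_force: [0.4, -5.2, 3.3]
gripper_width: 0.14
```

```bash
python3 - <<'E'
from plan import *
s=sense();print(s['time_s'],s['eef_pos'],s['ft_force'],s['gripper_width']*85.4,s['wrist_torque'],s['qpos'],pose(0)[0])
E
```

```text
8.1 [ 0.48116122 -0.23142382  0.08014882] [ 0.4211868  -5.15635435  3.34782878] 11.914450259113018 [-0.59804283 -0.17858064 -0.13109394] [ 0.06407757  0.47984893  0.33766668  2.0407602  -0.25267832  0.65843024
  2.01817357] [ 0.48118 -0.23151  0.07978]
```

Tray is back at rest. Release (36 mm) and rise.

send_rows([
  [[0,0,0],[0,0,0]],
  [[0,0,0],[0,0,0]],
  [[0,0,0],[0,0,0]],
  [[0,0,0],[0,0,0]],
  [[0,0,-10],[0,0,0]],
  [[0,0,-30],[0,0,0]],
  [[0,0,-60],[0,0,0]],
  [[0,0,-95],[0,0,0]],
  [[0,0,-130],[0,0,0]],
  [[0,35,-150],[0,0,0]],
  [[0,75,-160],[0,0,0]],
  [[0,115,-160],[0,0,0]],
  [[0,150,-160],[0,0,0]],
  [[0,150,-160],[0,0,0]],
  [[0,150,-160],[0,0,0]],
], fingers=36)

```text
time_s: 9.35
eef_pos: [0.4984, -0.079, 0.2398]
tool_rot: [0.057, 0.998, 0.0, 0.0]
ft_force: [-0.7, -1.3, 0.5]
gripper_width: 0.416
```

```bash
python3 - <<'E'
from h import *
s=sense();print(s['time_s'],s['eef_pos'],s['ft_force'],s['gripper_width']*85.4)
for n in['scene','side','wrist']:
    s=sense();c=save(n,n+'4.png');np.savez('pics/'+n+'4.npz',K=c['camera_matrix'],E=ext(c,s),img=c['img'])
a=cv2.imread('pics/scene4.png')[140:270,200:400];b=cv2.imread('pics/side4.png')[150:280,220:420]
cv2.imwrite('pics/j4.png',cv2.resize(np.hstack([a,b]),None,fx=2,fy=2,interpolation=cv2.INTER_CUBIC))
E
```

```text
9.35 [ 0.49839566 -0.07895953  0.23975277] [-0.72207195 -1.283157    0.47309132] 35.53336031309993
```

View pics/j4.png

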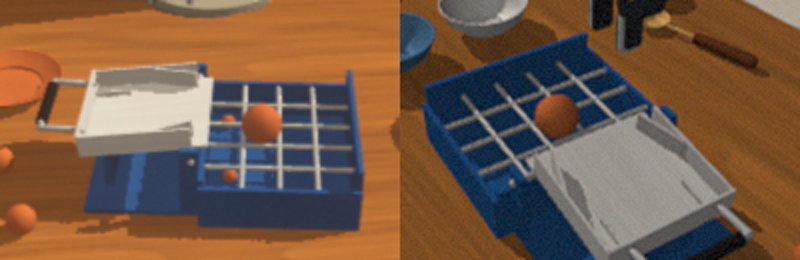

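View pics/wrist4.png

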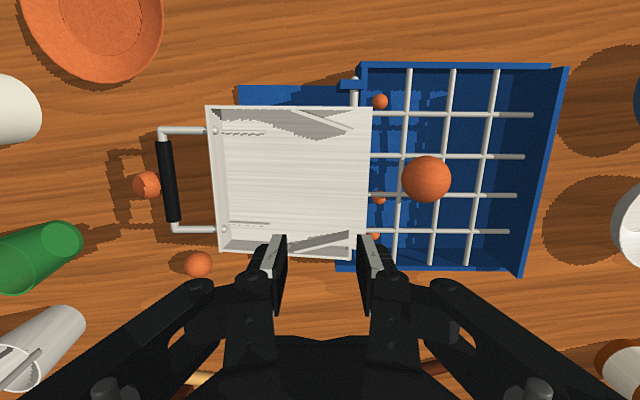

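The wrist view shows the tray down and empty, all three small balls in the pan at (381,101), (380,198) and (375,235), and the big ball at (426,179). Now I'll measure the ball and the aluminium bowl.

```bash
python3 - <<'E'
from h import *
L={n:np.load('pics/%s4.npz'%n) for n in['scene','side','wrist']}
g=np.array([.5217,.0485,.053])
box={'scene':(312,350,180,225),'side':(330,365,190,225),'wrist':(395,460,145,210)}
rays=[]
for n,d in L.items():
    x0,x1,y0,y1=box[n];im=d['img'].astype(int);m=((im[...,0]>im[...,2]*1.6)&(im[...,0]>70)).astype(np.uint8)
    k=np.zeros_like(m);k[y0:y1,x0:x1]=m[y0:y1,x0:x1]
    cs,_=cv2.findContours(k,0,1);c=max(cs,key=cv2.contourArea);(u,v),r=cv2.minEnclosingCircle(c);
    print(n,u,v,r,cv2.boundingRect(c));o,dd=ray(d['K'],d['E'],(u,v));rays.append((o,dd/np.linalg.norm(dd)))
    p=onz(d['K'],d['E'],(u,v),.067);print(p,(p-g)@xg,(p-g)@yg)
A=sum(np.eye(3)-np.outer(d,d) for o,d in rays);b=sum((np.eye(3)-np.outer(d,d))@o for o,d in rays)
p=np.linalg.solve(A,b);print('ball',p,[np.linalg.norm(np.cross(p-o,d)) for o,d in rays])
# bowl
for n,bx in{'scene':(425,495,208,255),'side':(235,290,138,172)}.items():
    d=L[n];x0,x1,y0,y1=bx;im=d['img'][y0:y1,x0:x1];h=cv2.cvtColor(im,cv2.COLOR_RGB2HSV);m=((h[...,1]<60)&(h[...,2]>80)).astype(np.uint8)
    cs,_=cv2.findContours(m,0,1);c=max(cs,key=cv2.contourArea);hull=cv2.convexHull(c)[:,0]+[x0,y0];bb=cv2.boundingRect(hull);print(n,bb)
    # rim: upper half arc of hull -> cast to z=.045, fit circle
    l=hull[hull[:,0].argmin()];rr=hull[hull[:,0].argmax()];t=hull[hull[:,1].argmin()]
    P=[onz(d['K'],d['E'],q,.045)[:2] for q in hull if q[1]<=max(l[1],rr[1])]
    P=np.array(P);M=np.c_[2*P,np.ones(len(P))];x=np.linalg.lstsq(M,(P**2).sum(1),rcond=None)[0];print('bowl',x[:2],np.sqrt(x[2]+x[:2]@x[:2]),len(P))
    cv2.imwrite('pics/bowl_%s.png'%n,cv2.resize(d['img'][y0:y1,x0:x1][:,:,::-1],None,fx=6,fy=6))
E
```

```text
scene 330.75225830078125 201.55404663085938 10.30835247039795 (321, 192, 20, 20)
[0.51594754 0.02637703 0.067     ] -0.0031017261961167643 -0.022647208997385534
side 349.0 204.5 20.86274528503418 (334, 190, 31, 30)
[ 0.60921851 -0.03627612  0.067     ] 0.09691076799509446 -0.07385650196762027
wrist 425.7494812011719 178.57505798339844 24.88320541381836 (401, 156, 50, 47)
[0.51315983 0.02627074 0.067     ] -0.005857415897639002 -0.0230817021495156
ball [ 0.55118407 -0.00242711  0.08536787] [np.float64(0.024762805187270774), np.float64(0.06442247589942438), np.float64(0.04859170093256647)]
scene (434, 211, 55, 37)
bowl [0.6118485  0.32345416] 0.0628768652588297 16
side (240, 140, 44, 28)
bowl [0.60560991 0.32600255] 0.06394065664865779 15
```

```bash
python3 - <<'E'
from h import *
d=np.load('pics/side4.npz');x0,x1,y0,y1=280,315,190,228;im=d['img'].astype(int)
m=((im[...,0]>im[...,2]*1.6)&(im[...,0]>70)).astype(np.uint8);k=np.zeros_like(m);k[y0:y1,x0:x1]=m[y0:y1,x0:x1]
cs,_=cv2.findContours(k,0,1);c=max(cs,key=cv2.contourArea);uv,r=cv2.minEnclosingCircle(c);print(uv,r,onz(d['K'],d['E'],uv,.067))
s=sense()
b=[.515,.0265];print(delta([*b,.2],Rd),delta([*b,.067+.011],Rd))
E
```

```text
(297.9146423339844, 207.52438354492188) 10.92063045501709 [0.51196422 0.02860861 0.067     ]
([-3.8, 110.6, 39.3], [-0.0, -0.0, -0.1]) ([-3.8, 110.7, 161.3], [-0.0, -0.0, -0.1])
```

Three views put the ball at about (0.514, 0.027), in the opening at y=-22. I'll keep the fingertips just above the bars.

send_rows([
  [[-3,35,0],[0,0,0]],
  [[-3,75,5],[0,0,0]],
  [[-3,111,20],[0,0,0]],
  [[-3,111,50],[0,0,0]],
  [[-3,111,80],[0,0,0]],
  [[-3,111,110],[0,0,0]],
  [[-3,111,140],[0,0,0]],
  [[-3,111,160],[0,0,0]],
  [[-3,111,170],[0,0,0]],
  [[-3,111,176],[0,0,0]],
  [[-3,111,176],[0,0,0]],
  [[-3,111,176],[0,0,0]],
], fingers=66)

```text
time_s: 10.5
eef_pos: [0.5152, 0.0279, 0.064]
tool_rot: [0.06, 0.998, 0.0, 0.001]
ft_force: [-0.5, -1.0, 0.2]
gripper_width: 0.769
```

```bash
python3 - <<'E'
from h import *
s=sense();print(s['time_s'],s['eef_pos'],s['ft_force'],s['gripper_width']*85.4)
save('wrist','w5.png')
E
```

```text
10.5 [0.51517314 0.02794796 0.06398473] [-0.51161387 -0.99451438  0.15321642] 65.63209900650578
```

View pics/w5.png

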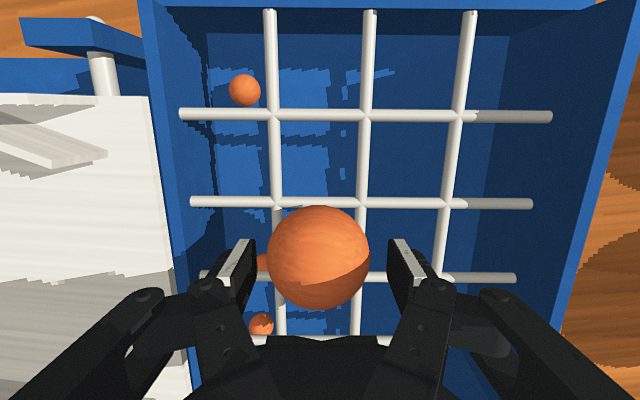

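The ball sits between the jaws, centred at (318,257), with both pads clear of the bars. Closing.

send_rows([
  [[0,0,1],[0,0,0]],
  [[0,0,1],[0,0,0]],
  [[0,0,1],[0,0,0]],
  [[0,0,1],[0,0,0]],
  [[0,0,1],[0,0,0]],
  [[0,0,1],[0,0,0]],
  [[0,0,1],[0,0,0]],
], fingers=35)

```text
time_s: 11.13
eef_pos: [0.5154, 0.0262, 0.0639]
tool_rot: [0.06, 0.998, -0.001, 0.001]
ft_force: [-1.9, -6.3, 9.1]
gripper_width: 0.557
```

send_rows([
  [[0,0,-4],[0,0,0]],
  [[0,0,-15],[0,0,0]],
  [[0,0,-40],[0,0,0]],
  [[0,0,-70],[0,0,0]],
  [[0,0,-100],[0,0,0]],
  [[0,0,-110],[0,0,0]],
  [[0,0,-110],[0,0,0]],
])

```text
time_s: 11.72
eef_pos: [0.5164, 0.0292, 0.1756]
tool_rot: [0.059, 0.998, 0.001, 0.003]
ft_force: [0.3, 0.4, -2.3]
gripper_width: 0.55
```

```bash
python3 - <<'E'
from h import *
s=sense();print(s['time_s'],s['eef_pos'],s['ft_force'],s['gripper_width']*85.4)
c=save('wrist','w6.png');save('side','d6.png')
print(delta([.609,.325,.18],Rd),delta([.609,.325,.075],Rd))
E
```

```text
11.7167 [0.51635799 0.02924857 0.17556298] [ 0.29858966  0.36629577 -2.32292427] 46.94429111678109
([-59.6, 305.2, -7.9], [0.0, -0.0, 0.0]) ([-59.6, 305.1, 97.1], [0.0, -0.0, 0.0])
```

View pics/w6.png

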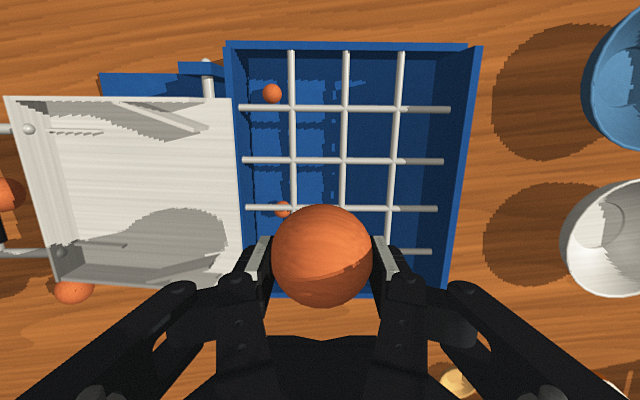

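Held firmly (46.9 mm) and clear of the grate. Moving over the silver bowl.

send_rows([
  [[-5,25,-3],[0,0,0]],
  [[-12,60,-7],[0,0,0]],
  [[-20,100,-7],[0,0,0]],
  [[-27,140,-7],[0,0,0]],
  [[-35,180,-7],[0,0,0]],
  [[-43,220,-7],[0,0,0]],
  [[-51,260,-7],[0,0,0]],
  [[-57,290,-7],[0,0,0]],
  [[-60,305,-7],[0,0,0]],
  [[-60,305,-7],[0,0,0]],
  [[-60,305,-7],[0,0,0]],
  [[-60,305,-7],[0,0,0]],
])

```text
time_s: 12.82
eef_pos: [0.6092, 0.3225, 0.1771]
tool_rot: [0.06, 0.998, -0.001, -0.001]
ft_force: [0.8, -0.8, -1.4]
gripper_width: 0.552
```

```bash
python3 - <<'E'
from h import *
s=sense();print(s['time_s'],s['eef_pos'],s['ft_force'],s['gripper_width']*85.4,delta([.609,.325,.040],Rd))
save('wrist','w7.png');a=save('scene','s7.png')['img'][120:270,380:540];b=save('side','d7.png')['img'][60:210,170:330]
cv2.imwrite('pics/j7.png',cv2.resize(np.hstack([a,b])[:,:,::-1],None,fx=2.5,fy=2.5))
E
```

```text
12.8167 [0.60920834 0.32253532 0.17709493] [ 0.83821327 -0.762468   -1.43176634] 47.10946073205764 ([0.2, 2.8, 137.1], [-0.2, -0.1, -0.1])
```

View pics/w7.png

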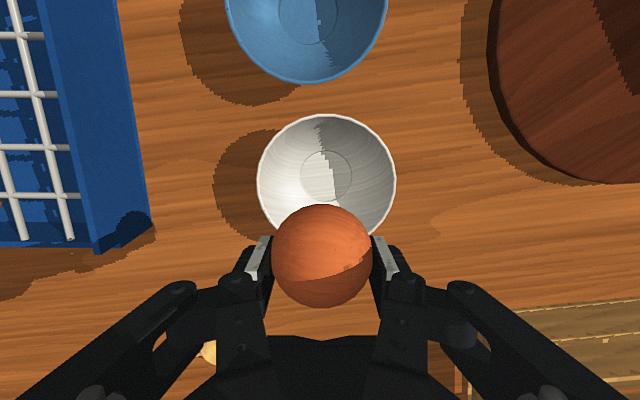

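View pics/j7.png

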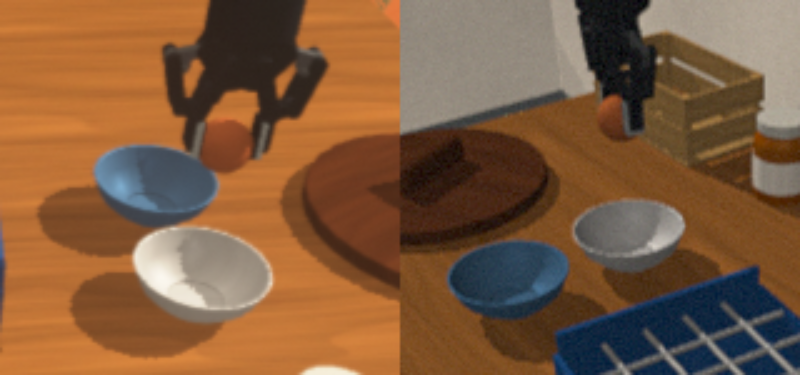

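```bash
python3 - <<'E'
from h import *
s=sense();c=read_camera('wrist');E=ext(c,s);K=c['camera_matrix']
P=np.array([onz(K,E,u,.045)[:2] for u in[(258,180),(396,182),(270,147),(327,114.5),(385,147),(262,205),(391,208)]])
M=np.c_[2*P,np.ones(len(P))];x=np.linalg.lstsq(M,(P**2).sum(1),rcond=None)[0];print(x[:2],np.sqrt(x[2]+x[:2]@x[:2]))
print(delta([*x[:2],.04],Rd))
E
```

```text
[0.6110742  0.32668499] 0.06417570658488589
([-0.6, 4.1, 139.0], [-0.0, -0.0, -0.1])
```

The wrist view gives the bowl centre as (0.611, 0.327) with radius 64 mm, which agrees with the other views. Lowering and releasing.

send_rows([
  [[-1,4,15],[0,0,0]],
  [[-1,4,45],[0,0,0]],
  [[-1,4,80],[0,0,0]],
  [[-1,4,105],[0,0,0]],
  [[-1,4,125],[0,0,0]],
  [[-1,4,135],[0,0,0]],
  [[-1,4,139],[0,0,0]],
  [[-1,4,139],[0,0,0]],
  [[-1,4,139],[0,0,0]],
])

```text
time_s: 13.77
eef_pos: [0.6123, 0.3285, 0.0412]
tool_rot: [0.059, 0.998, 0.001, 0.001]
ft_force: [0.5, 0.8, -1.2]
gripper_width: 0.553
```

```bash
python3 - <<'E'
from h import *
s=sense();print(s['time_s'],s['eef_pos'],s['ft_force'],s['gripper_width']*85.4)
E
```

```text
13.7667 [0.61232572 0.32850326 0.04119548] [ 0.45698563  0.75984775 -1.18865859] 47.26212367514404
```

send_rows([
  [[0,0,5],[0,0,0]],
  [[0,0,5],[0,0,0]],
  [[0,0,5],[0,0,0]],
  [[0,0,5],[0,0,0]],
  [[0,0,5],[0,0,0]],
], fingers=60)

```text
time_s: 14.18
eef_pos: [0.6118, 0.3284, 0.0358]
tool_rot: [0.059, 0.998, 0.0, 0.0]
ft_force: [0.1, 0.1, 0.0]
gripper_width: 0.703
```

send_rows([
  [[0,0,-10],[0,0,0]],
  [[0,0,-25],[0,0,0]],
  [[0,0,-50],[0,0,0]],
  [[0,0,-85],[0,0,0]],
  [[0,0,-125],[0,0,0]],
  [[0,0,-150],[0,0,0]],
  [[0,0,-150],[0,0,0]],
  [[0,0,-150],[0,0,0]],
])

```text
time_s: 14.85
eef_pos: [0.6129, 0.3288, 0.1892]
tool_rot: [0.059, 0.998, 0.002, 0.002]
ft_force: [-0.3, -0.5, -1.0]
gripper_width: 0.702
```

```bash
python3 - <<'E'
from h import *
s=sense();print(s['time_s'],s['eef_pos'],s['ft_force'],s['gripper_width']*85.4)
save('wrist','w8.png');a=save('scene','s8.png')['img'][150:270,200:500];b=save('side','d8.png')['img'][120:300,170:420]
cv2.imwrite('pics/j8.png',np.hstack([cv2.resize(a,(400,160)),cv2.resize(b,(400,288))[:160*0+288][:288] if 0 else cv2.resize(b,(400,160))])[:,:,::-1])
cv2.imwrite('pics/j8.png',np.vstack([cv2.resize(a,(700,280)),cv2.resize(cv2.copyMakeBorder(b,0,0,0,199,cv2.BORDER_CONSTANT),(700,280))])[:,:,::-1])
E
```

```text
14.85 [0.61289037 0.328799   0.18915989] [-0.27714938 -0.48851968 -0.9838862 ] 59.971119701743326
```

View pics/w8.png

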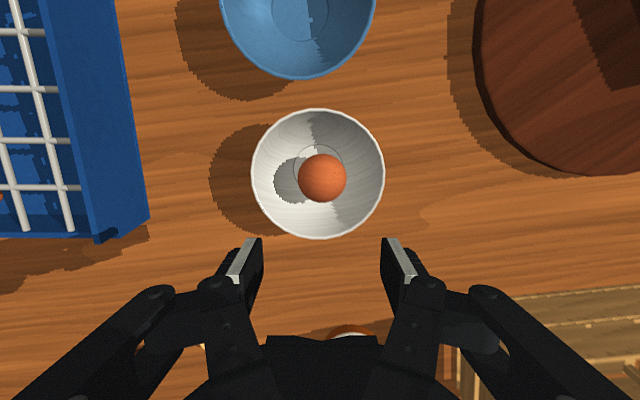

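View pics/j8.png

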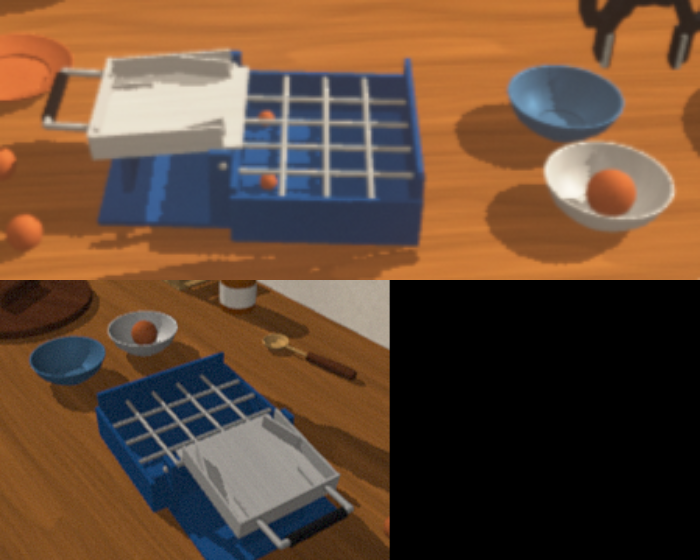

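The wrist view shows the ball at (322,178) in the upright silver bowl, the tray down and the grate clear. I'll wait half a second so everything settles, then hand in.

send_rows([
  [[0,0,0],[0,0,0]],
  [[0,0,0],[0,0,0]],
  [[0,0,0],[0,0,0]],
  [[0,0,0],[0,0,0]],
  [[0,0,0],[0,0,0]],
  [[0,0,0],[0,0,0]],
])

```text
time_s: 15.5
eef_pos: [0.6115, 0.3281, 0.185]
tool_rot: [0.059, 0.998, -0.0, -0.0]
ft_force: [0.2, -0.3, 0.2]
gripper_width: 0.703
```

```bash
python3 -c "
from h import *
print(finish_job())"
```

```text
the job is handed in; nothing more can be done
None
```

The job is done and handed in at 15.5 s; the hand-in reports no verdict. I gripped the tray's black handle, lifted it along its arc to about 0.9 rad, lowered it back and released it. I then picked the 50 mm ball off the grate and set it in the aluminium bowl.

- **Tray and small balls:** The wrist picture taken after lowering showed the tray down and empty, with all three small balls in the pan. In the last pictures two of them were still visible and the third was out of view.
- **Big ball:** The final scene, side and wrist pictures show it in the upright aluminium bowl, with the grate clear.
- **Force:** The wrist readings between moves stayed under about 10 N, and the gripper was touching nothing at hand-in.
- **Measurements that differed:** The three cameras put the ball 2–4 mm apart, and the bowl positions differed by up to about 6 mm. My handle point was about 8 mm off the grate's centre line along the bar. None of these affected a grasp or the placing.

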